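# Transfer specimen vials to the reading rack in reverse order

### The arm

A 6-joint arm with a two-finger parallel gripper is mounted at the origin on the work surface. World frame = base frame: x ahead of the robot, y to its left, z up, the work surface at z = 0. Lengths are in mm, angles in rad, forces in N, time in s.
With the tool pointing down it reaches from about 350 to 975 mm from the base axis. Payload 4.9 kg.
Tool frame: the origin (TCP) lies at the very end of the fingers, on their centre line; the grasp point (between the pads) lies 19 mm behind it; z points along the fingers, y is the direction in which the jaws open and shut (so a half turn about z gives the same grasp; the last joint's range is limited). The gripper opens to 85 mm and grips with 20 to 120 N. Pads are 22 mm wide; open, the fingers measure 114 mm over their backs; the gripper's body (76 mm by 85 mm) begins 54 mm behind the grasp point. The pads swing forward as they close: fully open they stand 13 mm farther back than shut.
Start: joints at [-1.304, 0.053, 1.613, -0, 1.476, -0.119], TCP at [235.181, -579.044, 231.304] pointing down, gripper open.
Joint ranges: [-3.01, 3.01], [-1.01, 2.22], [0.06, 2.58], [-1.02, 4.17], [0.09, 2.62], [-3.14, 3.14]. Speed limits (rad/s): [2.57, 2.57, 3.14, 3.14, 3.14, 3.14].

### API

Orientations are given as a rotation vector (axis times angle).
In Python, from cell import get_obs, grab_frame, camera_info, job_done, spot_in gives the robot as it stands.
- The arm moves only by the tool step_arm, never from a script. Its argument "commands" is one flat list of numbers, 7 for each row, row after row: the turn, a rotation vector about the tool's x, y, z in rad, then the shift along the tool's x, y, z in mm, then the gripper command: -1 is fully open, 1 is shut, values between are in proportion. In form: [rx, ry, rz, tx, ty, tz, grip, rx, ry, rz, tx, ty, tz, grip, ...]. A call has 1 to 12 rows; each row shifts and turns the commanded pose from where the row before left it, along the tool's axes as they then stand; what a row does not reach is not made up. A row lasts 1/8 s, in which the tool goes at most 62.5 mm and 10.7 degrees, less where a joint would pass 70% of its speed; a pose out of reach is approached as far as the arm can. A call is refused whole if a number of a shift passes 62.5 or a number of a turn 0.188, either way. A call with a gripper value outside its range is refused whole. The fingers move at their own pace and stop on an object; "newtons" is the grip in N (left out, the last holds). Time passes only in rows, so rows that do not move let the fingers close. It gives the time, the measured TCP pose, the force and the opening at its end, in the units of the state.
- get_obs(): the state, without advancing time (a new reading comes with each control period).
- grab_frame(name): name is "scene" or "top" or "wrist"; returns the picture (420x560x3 uint8, red, green, blue); there is no depth.
- camera_info(name): a dict with "fov_y" (degrees; the focal length in pixels is half the picture's height over the tangent of half this angle, whatever the lens; pixels are square), "cx", "cy" (the principal point, pixels), "cam_to_world" (4x4, takes a point from camera to world coordinates). Camera axes: x right, y down, z forward; pixel columns grow to the right and rows downward; lengths in mm; the calibration is good to about 2 mm. A picture is of the moment at which its call begins: read the wrist's pose just before it. camera_info takes no time and is no camera call; for the wrist camera it gives the pose at the moment of the call.
- job_done(): hands the job in, once; it reports no verdict.
Trained networks look in the newest picture that a camera, given by its name, has taken for a name from the list of things; names that differ only in an ending like _2 or _b are one class to them, and where a whole thing is asked for, a point or a joint stands for the part that bears it (a point fixed in the world has none). Each returns a list of dicts, best first, with "score" (0 to 1); they miss things now and then, are a little off and sometimes report something else, mostly with a low value. They report only what shows in the picture. A call takes as long as a camera call.
- spot_in(camera, name): "centre" ([x, y, z] in mm, in the coordinates of the camera as it stood for that picture, good to about 4 mm: the middle of the surface that is visible of it).
The state is a dict: "t": time; "joints": joint angles; "joint_velocities": joint speeds; "joint_torque": joint torques, N m; "position": TCP position; "ee_rot": TCP orientation; "ft_force": force on the tool from outside, world axes, zero at the start; "ft_torque": the same for the moment, N m; "gripper_width": finger opening in mm.
Only numpy, scipy, OpenCV 4.12 (cv2) and the standard library are available. Lean on these libraries where they do the work, as an engineer would, in place of code of your own. Each camera call takes 0.05 s, during which the arm holds its last target. There are 200 camera calls.

### The job

Move the four capped specimen vials from the coloured cups of the carrier into the white reading rack, one to a bay, in reverse order: the vial that stood nearest the carrier's orange end goes into the bay farthest from the rack's orange end, and so on, so that the last becomes the first. Set each vial down gently, standing upright on the floor of its bay, never dropping it or tipping it over, and let go of it. Leave the amber bottle where it stands.

Things in the scene. Friction and masses are not known exactly. Their poses are not given: they have to be found in the camera images.
- vial_red: Specimen vial with a red cap: upright cylinder 30 mm in diameter and 64 mm tall, about 50 g; clear body up to 47 mm, the red cap from 47 to 64 mm, same diameter. Origin: centre of its underside, z up; its yaw means nothing. Grip it from above round cap and upper body, fingers best closing across the row.
- vial_yellow: Specimen vial with a yellow cap: upright cylinder 30 mm in diameter and 64 mm tall, about 50 g; clear body up to 47 mm, the yellow cap from 47 to 64 mm, same diameter. Origin: centre of its underside, z up; its yaw means nothing. Grip it from above round cap and upper body, fingers best closing across the row.
- vial_green: Specimen vial with a green cap: upright cylinder 30 mm in diameter and 64 mm tall, about 50 g; clear body up to 47 mm, the green cap from 47 to 64 mm, same diameter. Origin: centre of its underside, z up; its yaw means nothing. Grip it from above round cap and upper body, fingers best closing across the row.
- vial_blue: Specimen vial with a blue cap: upright cylinder 30 mm in diameter and 64 mm tall, about 50 g; clear body up to 47 mm, the blue cap from 47 to 64 mm, same diameter. Origin: centre of its underside, z up; its yaw means nothing. Grip it from above round cap and upper body, fingers best closing across the row.
- cup_red: Fixed open red square cup, 54 mm wide, walls 3 mm thick and 18 high, floor 3 mm; the red-capped vial stands in it at the start, within 6 mm of its centre. The four cups are a row, 56 mm apart, in varying order, on a fixed 6 mm aluminium carrier plate. Origin: centre of the underside, 6 mm above the bench. y axis: along the row, +y towards the carrier's end with the orange block (22 mm high).
- cup_yellow: Fixed open yellow square cup, 54 mm wide, walls 3 mm thick and 18 high, floor 3 mm; the yellow-capped vial stands in it at the start, within 6 mm of its centre. The four cups are a row, 56 mm apart, in varying order, on a fixed 6 mm aluminium carrier plate. Origin: centre of the underside, 6 mm above the bench. y axis: along the row, +y towards the carrier's end with the orange block (22 mm high).
- cup_green: Fixed open green square cup, 54 mm wide, walls 3 mm thick and 18 high, floor 3 mm; the green-capped vial stands in it at the start, within 6 mm of its centre. The four cups are a row, 56 mm apart, in varying order, on a fixed 6 mm aluminium carrier plate. Origin: centre of the underside, 6 mm above the bench. y axis: along the row, +y towards the carrier's end with the orange block (22 mm high).
- cup_blue: Fixed open blue square cup, 54 mm wide, walls 3 mm thick and 18 high, floor 3 mm; the blue-capped vial stands in it at the start, within 6 mm of its centre. The four cups are a row, 56 mm apart, in varying order, on a fixed 6 mm aluminium carrier plate. Origin: centre of the underside, 6 mm above the bench. y axis: along the row, +y towards the carrier's end with the orange block (22 mm high).
- rack: Fixed white tray, 62 mm wide (x), 228 long (y), with four bays in a row along y: centres at y = +84, +28, -28, -84 mm, x = 0; each 54 (x) by 52 mm (y) inside; floor 5 mm above the bench, walls 4 mm thick and 18 high. On its +y end an orange block, 22 mm high, 12 wide. Origin: centre of the underside, on the bench; z up.
- amber_bottle: Closed amber glass bottle with a black cap, 60 mm in diameter, 115 mm tall, standing loose on the bench beyond the two rows. Bystander. Origin: centre of its underside.

How it is judged (in metres and radians):
At the end, for the whole second after the job is handed in: Each vial upright (0.15 rad) on the floor of its bay (foot 2 to 9 mm above the bench, within 16 mm of the bay centre in x and y), released, at rest; the vial of the n-th cup from the carrier's orange end in the n-th bay from the rack's plain end; the bottle upright within 25 mm of its start (((y of each of cup_yellow, cup_green, cup_blue in the frame of cup_red below 0 m and y of vial_red in the frame of rack between -0.1 and -0.068 m) or (((y of cup_yellow in the frame of cup_red above 0 m and y of each of cup_green, cup_blue in the frame of cup_red below 0 m) or (y of each of cup_yellow, cup_blue in the frame of cup_red below 0 m and y of cup_green in the frame of cup_red above 0 m) or (y of each of cup_yellow, cup_green in the frame of cup_red below 0 m and y of cup_blue in the frame of cup_red above 0 m)) and y of vial_red in the frame of rack between -0.044 and -0.012 m) or (((y of each of cup_yellow, cup_green in the frame of cup_red above 0 m and y of cup_blue in the frame of cup_red below 0 m) or (y of each of cup_yellow, cup_blue in the frame of cup_red above 0 m and y of cup_green in the frame of cup_red below 0 m) or (y of cup_yellow in the frame of cup_red below 0 m and y of each of cup_green, cup_blue in the frame of cup_red above 0 m)) and y of vial_red in the frame of rack between 0.012 and 0.044 m) or (y of each of cup_yellow, cup_green, cup_blue in the frame of cup_red above 0 m and y of vial_red in the frame of rack between 0.068 and 0.1 m)) and x of vial_red in the frame of rack between -0.016 and 0.016 m and z of vial_red in the frame of rack between 0.002 and 0.009 m and angle between each of vial_red, vial_yellow, vial_green, vial_blue, amber_bottle's own z axis and vertical below 0.15 rad and linear speed of each of vial_red, vial_yellow, vial_green, vial_blue below 0.02 m/s and contact force between the fingers and vial_red below 0.1 N and ((y of each of cup_red, cup_green, cup_blue in the frame of cup_yellow below 0 m and y of vial_yellow in the frame of rack between -0.1 and -0.068 m) or (((y of cup_red in the frame of cup_yellow above 0 m and y of each of cup_green, cup_blue in the frame of cup_yellow below 0 m) or (y of each of cup_red, cup_blue in the frame of cup_yellow below 0 m and y of cup_green in the frame of cup_yellow above 0 m) or (y of each of cup_red, cup_green in the frame of cup_yellow below 0 m and y of cup_blue in the frame of cup_yellow above 0 m)) and y of vial_yellow in the frame of rack between -0.044 and -0.012 m) or (((y of each of cup_red, cup_green in the frame of cup_yellow above 0 m and y of cup_blue in the frame of cup_yellow below 0 m) or (y of each of cup_red, cup_blue in the frame of cup_yellow above 0 m and y of cup_green in the frame of cup_yellow below 0 m) or (y of cup_red in the frame of cup_yellow below 0 m and y of each of cup_green, cup_blue in the frame of cup_yellow above 0 m)) and y of vial_yellow in the frame of rack between 0.012 and 0.044 m) or (y of each of cup_red, cup_green, cup_blue in the frame of cup_yellow above 0 m and y of vial_yellow in the frame of rack between 0.068 and 0.1 m)) and x of vial_yellow in the frame of rack between -0.016 and 0.016 m and z of vial_yellow in the frame of rack between 0.002 and 0.009 m and contact force between the fingers and vial_yellow below 0.1 N and ((y of each of cup_red, cup_yellow, cup_blue in the frame of cup_green below 0 m and y of vial_green in the frame of rack between -0.1 and -0.068 m) or (((y of cup_red in the frame of cup_green above 0 m and y of each of cup_yellow, cup_blue in the frame of cup_green below 0 m) or (y of each of cup_red, cup_blue in the frame of cup_green below 0 m and y of cup_yellow in the frame of cup_green above 0 m) or (y of each of cup_red, cup_yellow in the frame of cup_green below 0 m and y of cup_blue in the frame of cup_green above 0 m)) and y of vial_green in the frame of rack between -0.044 and -0.012 m) or (((y of each of cup_red, cup_yellow in the frame of cup_green above 0 m and y of cup_blue in the frame of cup_green below 0 m) or (y of each of cup_red, cup_blue in the frame of cup_green above 0 m and y of cup_yellow in the frame of cup_green below 0 m) or (y of cup_red in the frame of cup_green below 0 m and y of each of cup_yellow, cup_blue in the frame of cup_green above 0 m)) and y of vial_green in the frame of rack between 0.012 and 0.044 m) or (y of each of cup_red, cup_yellow, cup_blue in the frame of cup_green above 0 m and y of vial_green in the frame of rack between 0.068 and 0.1 m)) and x of vial_green in the frame of rack between -0.016 and 0.016 m and z of vial_green in the frame of rack between 0.002 and 0.009 m and contact force between the fingers and vial_green below 0.1 N and ((y of each of cup_red, cup_yellow, cup_green in the frame of cup_blue below 0 m and y of vial_blue in the frame of rack between -0.1 and -0.068 m) or (((y of cup_red in the frame of cup_blue above 0 m and y of each of cup_yellow, cup_green in the frame of cup_blue below 0 m) or (y of each of cup_red, cup_green in the frame of cup_blue below 0 m and y of cup_yellow in the frame of cup_blue above 0 m) or (y of each of cup_red, cup_yellow in the frame of cup_blue below 0 m and y of cup_green in the frame of cup_blue above 0 m)) and y of vial_blue in the frame of rack between -0.044 and -0.012 m) or (((y of each of cup_red, cup_yellow in the frame of cup_blue above 0 m and y of cup_green in the frame of cup_blue below 0 m) or (y of each of cup_red, cup_green in the frame of cup_blue above 0 m and y of cup_yellow in the frame of cup_blue below 0 m) or (y of cup_red in the frame of cup_blue below 0 m and y of each of cup_yellow, cup_green in the frame of cup_blue above 0 m)) and y of vial_blue in the frame of rack between 0.012 and 0.044 m) or (y of each of cup_red, cup_yellow, cup_green in the frame of cup_blue above 0 m and y of vial_blue in the frame of rack between 0.068 and 0.1 m)) and x of vial_blue in the frame of rack between -0.016 and 0.016 m and z of vial_blue in the frame of rack between 0.002 and 0.009 m and contact force between the fingers and vial_blue below 0.1 N and distance of amber_bottle from where it was at the start of the episode below 0.025 m); the robot touches nothing.
It fails at once if a vial was tipped over (angle between any of vial_red, vial_yellow, vial_green, vial_blue's own z axis and vertical above 0.6 rad).
It fails at once if a vial was dropped: it fell free from more than about 25 mm ((linear speed of vial_red above 0.7 m/s and contact force between vial_red and anything else below 0.02 N) or (linear speed of vial_yellow above 0.7 m/s and contact force between vial_yellow and anything else below 0.02 N) or (linear speed of vial_green above 0.7 m/s and contact force between vial_green and anything else below 0.02 N) or (linear speed of vial_blue above 0.7 m/s and contact force between vial_blue and anything else below 0.02 N)).
It fails at once if the amber bottle was pushed or knocked (distance of amber_bottle from where it was at the start of the episode above 0.025 m).
It also fails if it takes over 112 s, if anything falls off the work surface, if the arm or the gripper's body presses on something with over 40 N, if the wrist force passes 120 N, or if a joint passes its speed limit or range.

## Working session

There is one attempt and no reset: what is moved stays moved. The work goes in short steps, Python scripts to look and compute and a tool call to move; the robot and the scene stay as the last step left them, time stands still between calls to the robot, and variables do not carry over. Pictures are saved under pics/ and viewed, about 12 in all and at most 16, crops included, and the job is handed in when it is done.

Besides the shell and the picture viewer there is one more tool, called after ">>>" as name(argument=value, ...), one argument or row to a line, values as JSON. step_arm: Moves the arm, as the interface text tells. Its arguments: {"type":"object","properties":{"commands":{"type":"array","items":{"type":"number"}},"newtons":{"type":"number"}},"required":["commands"]}

```bash
mkdir -p pics; ls
cat > h.py <<'E'
import numpy as np, cv2
from cell import *
def px2w(cam,u,v,z,info=None):
    c=info or camera_info(cam); f=210/np.tan(np.radians(c['fov_y'])/2)
    T=np.array(c['cam_to_world']); d=T[:3,:3]@np.array([(u-c['cx'])/f,(v-c['cy'])/f,1.]); o=T[:3,3]
    return o+d*(z-o[2])/d[2]
def w2px(cam,p):
    c=camera_info(cam); f=210/np.tan(np.radians(c['fov_y'])/2)
    q=np.linalg.inv(np.array(c['cam_to_world']))@np.append(p,1.)
    return f*q[0]/q[2]+c['cx'],f*q[1]/q[2]+c['cy']
def snap(cam,name):
    im=grab_frame(cam); cv2.imwrite(f'pics/{name}.png',np.ascontiguousarray(im[...,::-1])); return im
E
python3 - <<'E'
from h import *
o=get_obs(); print(o['t'],o['position'],o['ee_rot'],o['gripper_width'])
for cam in ['top','scene']:
    snap(cam,cam+'0'); T=np.array(camera_info(cam)['cam_to_world']); print(cam,camera_info(cam)['fov_y'],T.round(2).tolist())
    if cam=='top':
      for n in ['vial_red','vial_yellow','vial_green','vial_blue','cup_red','cup_yellow','cup_green','cup_blue','rack','amber_bottle']:
        for d in spot_in(cam,n)[:2]:
            p=T@np.append(d['centre'],1); print(n,round(d['score'],2),p[:3].round(0))
print(get_obs()['t'])
E
```

```text
pics
0.0 [ 235.00981184 -578.46630635  230.06244288] [-3.08133812e+00 -6.01868137e-01  2.56242975e-04] 85.20828804308616
top 50.78221396151637 [[0.03, -0.99, 0.16, 477.04], [-1.0, -0.03, -0.02, -7.35], [0.02, -0.16, -0.99, 1081.02], [0.0, 0.0, 0.0, 1.0]]
vial_red 0.74 [484. 285.  72.]
vial_yellow 0.52 [478. 227.  69.]
vial_green 0.67 [488. 178.  72.]
vial_blue 0.62 [477. 124.  73.]
cup_red 0.75 [471. 295.   5.]
cup_red 0.44 [485. 119.  10.]
cup_yellow 0.69 [488. 240.   7.]
cup_green 0.94 [466. 175.   6.]
cup_blue 0.88 [483. 121.   8.]
rack 0.77 [ 487. -214.    7.]
amber_bottle 0.75 [745.  19.  81.]
scene 44.056136559869586 [[-0.26, 0.77, -0.58, 1310.86], [0.96, 0.2, -0.17, 201.38], [-0.01, -0.6, -0.8, 947.52], [0.0, 0.0, 0.0, 1.0]]
0.6
```

View pics/top0.png

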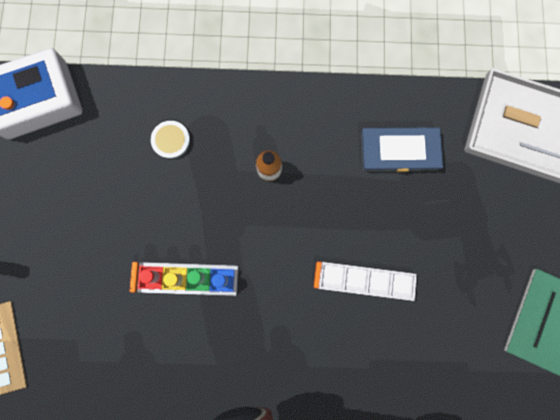

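View pics/scene0.png

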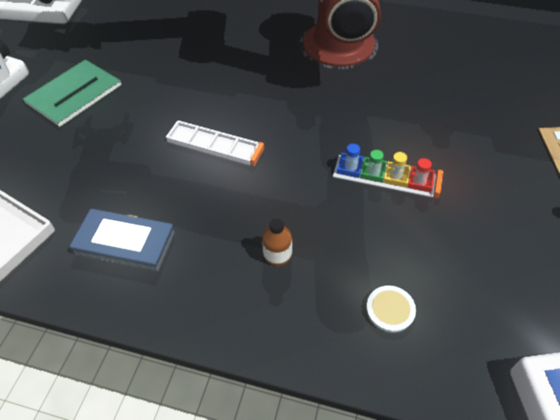

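Order from the orange end (+y, left in the top view at px 134,277) is red, yellow, green, blue; the rack's orange end is also at +y (px 318,275). So red→-84, yellow→-28, green→+28, blue→+84.

Run:
```python
from h import *
from scipy.spatial.transform import Rotation as R
im=cv2.imread('pics/top0.png'); hsv=cv2.cvtColor(im,cv2.COLOR_BGR2HSV)
def mask(x0,x1,y0,y1,m):
    M=np.zeros(m.shape,np.uint8); M[y0:y1,x0:x1]=m[y0:y1,x0:x1]; return M
for nm,b in [('rack',(305,430,250,310)),('carrier',(122,250,250,305))]:
    m=mask(*b,((hsv[...,2]>110)).astype(np.uint8))
    n,l,s,c=cv2.connectedComponentsWithStats(m); k=1+np.argmax(s[1:,4]); 
    pts=np.argwhere(l==k)[:,::-1].astype(np.float32)
    r=cv2.minAreaRect(pts); box=cv2.boxPoints(r)
    w=np.array([px2w('top',u,v,20)[:2] for u,v in box]); print(nm,r,w.round(1).tolist(),'ctr',w.mean(0).round(1))
    for i in range(2): d=w[i+1]-w[i]; print(np.hypot(*d).round(1),np.degrees(np.arctan2(d[1],d[0])).round(1))
print(R.from_rotvec(get_obs()['ee_rot']).as_matrix().round(4).tolist())
c=camera_info('wrist'); print(c['fov_y'],(np.linalg.inv(np.array(c['cam_to_world']))).round(2).tolist(),np.array(c['cam_to_world']).round(2).tolist())
```

```text
rack ((365.04913330078125, 280.6192321777344), (102.76097869873047, 28.34564971923828), 7.352379322052002) [[465.2, -88.0], [531.6, -95.5], [507.0, -339.9], [440.8, -329.9]] ctr [ 486.2 -213.3]
66.9 -6.5
245.6 -95.7
carrier ((183.01416015625, 278.6369323730469), (107.13948822021484, 31.508562088012695), 2.2311747074127197) [[444.2, 342.2], [517.6, 345.4], [514.7, 91.8], [441.1, 91.4]] ctr [479.4 217.7]
73.5 2.4
253.6 -90.7
[[0.9265, 0.3763, 0.0], [0.3763, -0.9265, -0.0], [-0.0, 0.0, -1.0]]
60.16675706790458 [[0.38, -0.93, -0.0, -625.04], [-0.88, -0.36, 0.31, -39.66], [-0.29, -0.12, -0.95, 380.84], [0.0, 0.0, 0.0, 1.0]] [[0.38, -0.88, -0.29, 309.18], [-0.93, -0.36, -0.12, -549.17], [-0.0, 0.31, -0.95, 374.32], [0.0, 0.0, 0.0, 1.0]]
```

>>> step_arm(
  commands=[0,0,-0.169,0,0,-10,-1,0,0,-0.169,0,0,-10,-1,0,0,-0.169,0,0,-10,-1,0,0,-0.169,0,0,-10,-1,0,0,-0.169,0,0,-10,-1,0,0,-0.169,0,0,-10,-1,0,0,-0.171,0,0,-10,-1],
)

```text
t: 1.48
position: [235.2, -579.0, 301.7]
ee_rot: [2.215, 2.228, -0.0]
ft_force: [-0.7, 0.2, 0.5]
gripper_width: 85.3
```

>>> step_arm(
  commands=[0,0,0,44,31.5,0,-1,0,0,0,44,31.5,0,-1,0,0,0,44,31.5,0,-1,0,0,0,44,31.5,0,-1,0,0,0,44,31.5,0,-1,0,0,0,44,31.5,0,-1,0,0,0,44,31.5,0,-1,0,0,0,44,31.5,0,-1,0,0,0,0,0,0,-1,0,0,0,0,0,0,-1],
)

```text
t: 2.72
position: [487.0, -227.3, 301.3]
ee_rot: [2.221, 2.222, -0.001]
ft_force: [0.5, 0.6, 0.5]
gripper_width: 85.1
```

Run:
```python
from h import *
snap('wrist','w_rack'); o=get_obs(); print(o['t'],o['position'],o['joints']); np.save('w_rack.npy',camera_info('wrist')['cam_to_world'])
```

```text
2.775 [ 486.75717502 -227.78387317  301.32268168] [-5.75953211e-01 -1.89662930e-01  1.72812227e+00 -4.70975172e-04
  1.60312495e+00 -5.75074138e-01]
```

View pics/w_rack.png

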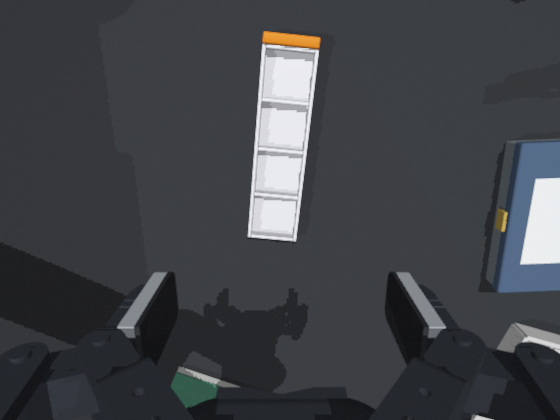

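```bash
cat >> h.py <<'E'
def rectify(im,T,info,z,x0,x1,y0,y1,s=2):
    # world plane z -> image; out col = (y1-y)*s , row=(x1-x)*s
    f=210/np.tan(np.radians(info['fov_y'])/2); Ti=np.linalg.inv(T)
    K=np.array([[f,0,info['cx']],[0,f,info['cy']],[0,0,1.]])
    H=K@np.column_stack([Ti[:3,0],Ti[:3,1],Ti[:3,2]*z+Ti[:3,3]])
    A=np.array([[0,-1/s,x1],[-1/s,0,y1],[0,0,1.]])
    return cv2.warpPerspective(im,np.linalg.inv(H@A),(int((y1-y0)*s),int((x1-x0)*s)))
E
python3 - <<'E'
from h import *
im=cv2.imread('pics/w_rack.png'); T=np.load('w_rack.npy'); info=camera_info('wrist')
x0,x1,y0,y1=420,550,-360,-70
for z in (18,23):
    r=rectify(im,T,info,z,x0,x1,y0,y1,4); hsv=cv2.cvtColor(r,cv2.COLOR_BGR2HSV)
    for nm,m in [('white',(hsv[...,2]>90)&(hsv[...,1]<70)),('orange',(hsv[...,2]>90)&(hsv[...,1]>150)&(hsv[...,0]<20))]:
        n,l,s,c=cv2.connectedComponentsWithStats(m.astype(np.uint8)); k=1+np.argmax(s[1:,4])
        (cu,cv),wh,a=cv2.minAreaRect(np.argwhere(l==k)[:,::-1].astype(np.float32))
        print(z,nm,'ctr',x1-cv/4,y1-cu/4,'size',wh[0]/4,wh[1]/4,a)
    cv2.imwrite(f'pics/rect{z}.png',r)
E
```

```text
18 white ctr 486.0321807861328 -221.05322265625 size 229.55508422851562 64.40377807617188 5.7105937004089355
18 orange ctr 498.1645088195801 -100.97201156616211 size 12.420843124389648 62.97259521484375 5.599339485168457
23 white ctr 486.0445556640625 -220.179443359375 size 226.8684539794922 63.60774612426758 5.7105937004089355
23 orange ctr 498.0358695983887 -101.51092338562012 size 12.29515266418457 62.22337341308594 5.62674617767334
```

>>> step_arm(
  commands=[0,0,0,54,0,0,-1,0,0,0,54,0,0,-1,0,0,0,54,0,0,-1,0,0,0,54,0,0,-1,0,0,0,54,0,0,-1,0,0,0,54,0,0,-1,0,0,0,54,0,0,-1,0,0,0,54,0,0,-1,0,0,0,0,0,0,-1,0,0,0,0,0,0,-1],
)

```text
t: 4.03
position: [487.5, 203.7, 301.2]
ee_rot: [2.223, 2.219, -0.001]
ft_force: [0.3, 0.4, 0.4]
gripper_width: 85.2
```

Run:
```python
from h import *
im=snap('wrist','w_car'); o=get_obs(); print(o['t'],o['position']); T=np.array(camera_info('wrist')['cam_to_world']);np.save('w_car.npy',T)
for n in ['vial_red','vial_yellow','vial_green','vial_blue']:
    for d in spot_in('wrist',n)[:1]: print(n,round(d['score'],2),(T@np.append(d['centre'],1))[:3].round(1))
```

```text
4.075 [487.58362098 203.35867693 301.28181864]
vial_red 0.59 [486.3 291.2  72. ]
vial_yellow 0.86 [480.  237.1  71.5]
vial_green 0.96 [485.3 188.9  74.9]
vial_blue 0.68 [488.7 246.6   9.3]
```

View pics/w_car.png

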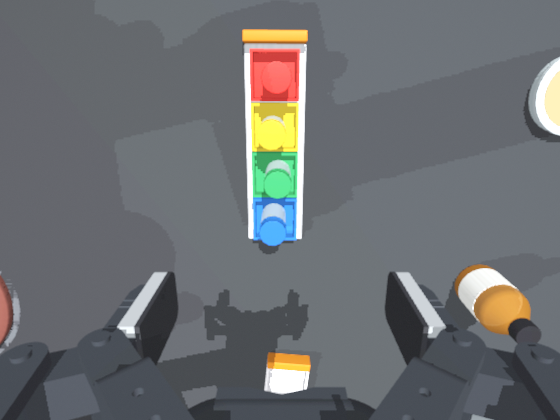

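Run:
```python
from h import *
im=cv2.imread('pics/w_car.png'); T=np.load('w_car.npy'); info=camera_info('wrist')
x0,x1,y0,y1=430,540,90,350
r=rectify(im,T,info,73,x0,x1,y0,y1,3)
c=cv2.HoughCircles(cv2.medianBlur(cv2.cvtColor(r,cv2.COLOR_BGR2HSV)[...,2],5),cv2.HOUGH_GRADIENT,1,90,param1=60,param2=12,minRadius=42,maxRadius=48)
for u,v,q in c[0]:
    print((x1-v/3).round(1),(y1-u/3).round(1),q/3)
for u,v in [(277,77),(272,133),(277,181),(273,230)]:
    w=px2w('wrist',u,v,73,{**info,'cam_to_world':T}); print('man',w.round(1)); cv2.circle(r,(int((y1-w[1])*3),int((x1-w[0])*3)),45,(255,255,255),1)
for u,v,q in c[0]: cv2.circle(r,(int(u),int(v)),int(q),(0,0,0),1)
cv2.imwrite('pics/rc.png',r)
```

```text
485.2 182.8 15.433333
483.5 290.8 14.966667
478.2 236.2 15.8
478.5 128.2 15.066667
man [484.4 290.9  73. ]
man [479.  237.3  73. ]
man [483.8 187.2  73. ]
man [479.  131.5  73. ]
```

View pics/rc.png

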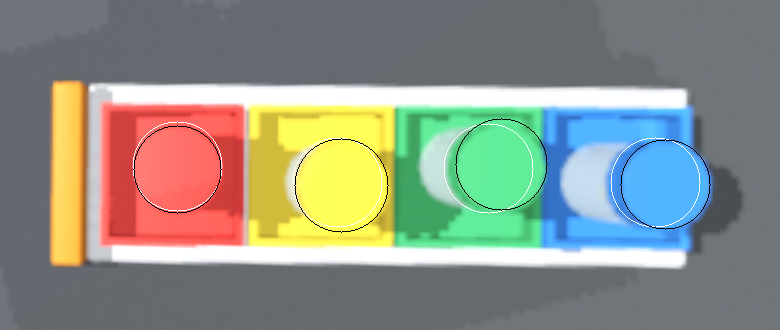

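>>> step_arm(
  commands=[0,0,0,43.6,-1.9,43,-1,0,0,0,43.6,-1.9,43,-1,0,0,0,0,0,50,-1,0,0,0,0,0,50,-1,0,0,0,0,0,40,-1,0,0,0,0,0,25,-1,0,0,0,0,0,13,-1,0,0,0,0,0,0,-1],
  newtons=30,
)

```text
t: 5.28
position: [483.2, 291.6, 36.8]
ee_rot: [-2.222, -2.22, 0.002]
ft_force: [0.4, 0.4, 0.5]
gripper_width: 85.4
```

>>> step_arm(
  commands=[0,0,0,0,0,0,0.2,0,0,0,0,0,0,0.4,0,0,0,0,0,0,1,0,0,0,0,0,0,1,0,0,0,0,0,0,1,0,0,0,0,0,0,1],
  newtons=30,
)

```text
t: 6.02
position: [483.8, 292.4, 38.1]
ee_rot: [2.221, 2.221, 0.001]
ft_force: [-1.9, -0.1, 4.5]
gripper_width: 29.2
```

Run:
```python
from h import *
snap('wrist','w_grip'); o=get_obs(); print(o['t'],o['position'],o['gripper_width'])
```

```text
6.075 [483.81952388 292.4434786   38.18418571] 29.333138550883522
```

View pics/w_grip.png

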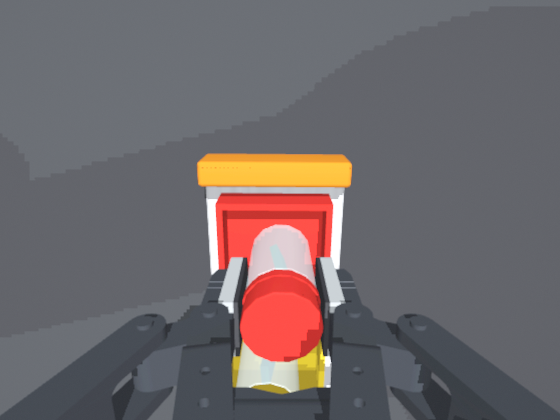

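>>> step_arm(
  commands=[0,0,0,0,0,-15,1,0,0,0,0,0,-35,1,0,0,0,0,0,-50,1],
)

```text
t: 6.45
position: [482.0, 291.5, 136.8]
ee_rot: [-2.221, -2.22, 0.006]
ft_force: [0.5, -0.5, -0.9]
gripper_width: 29.2
```

>>> step_arm(
  commands=[0,0,0,-30,0,0,1,0,0,0,-57,0,0,1,0,0,0,-57,-1,0,1,0,0,0,-57,-1,0,1,0,0,0,-57,-1,0,1,0,0,0,-57,-1,0,1,0,0,0,-57,-1,0,1,0,0,0,-57,-1,0,1,0,0,0,-57,0,0,1,0,0,0,-57,0,0,1,0,0,0,-53,0,0,1,0,0,0,0,0,0,1],
)

```text
t: 7.95
position: [477.0, -307.1, 137.9]
ee_rot: [2.226, 2.216, -0.001]
ft_force: [0.6, 0.3, -1.2]
gripper_width: 29.2
```

Run:
```python
from h import *
o=get_obs(); print(o['t'],o['position'],o['gripper_width'])
```

```text
7.95 [ 476.97325343 -307.08609664  137.89430591] 29.249456456334183
```

>>> step_arm(
  commands=[0,0,0,3,1,30,1,0,0,0,0,0,40,1,0,0,0,0,0,18,1,0,0,0,0,0,8,1,0,0,0,0,0,2,1,0,0,0,0,0,0,1],
)

```text
t: 8.7
position: [479.2, -301.4, 40.7]
ee_rot: [2.22, 2.22, 0.0]
ft_force: [0.6, 0.2, 0.4]
gripper_width: 29.5
```

Run:
```python
from h import *
snap('wrist','w_pl'); o=get_obs(); print(o['t'],o['position'],o['gripper_width'])
```

```text
8.75 [ 479.24226477 -301.44645783   40.72874537] 28.89860162321705
```

View pics/w_pl.png

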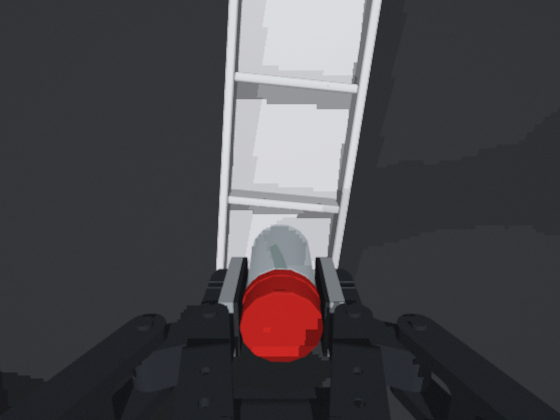

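>>> step_arm(
  commands=[0,0,0,0,0,2,1,0,0,0,0,0,2,1,0,0,0,0,0,0,1,0,0,0,0,0,0,1],
)

```text
t: 9.25
position: [478.4, -300.8, 35.2]
ee_rot: [-2.221, -2.221, -0.0]
ft_force: [0.1, -0.1, -1.3]
gripper_width: 29.2
```

>>> step_arm(
  commands=[0,0,0,0,0,1,1,0,0,0,0,0,0,1],
)

```text
t: 9.5
position: [478.4, -300.9, 34.3]
ee_rot: [2.221, 2.221, -0.0]
ft_force: [0.9, -0.6, -0.8]
gripper_width: 29.1
```

>>> step_arm(
  commands=[0,0,0,0,0,1,1,0,0,0,0,0,0,1],
)

```text
t: 9.75
position: [478.5, -301.0, 34.2]
ee_rot: [-2.221, -2.221, 0.0]
ft_force: [-1.9, 1.7, 4.3]
gripper_width: 29.4
```

>>> step_arm(
  commands=[0,0,0,0,0,0,0.2,0,0,0,0,0,0,0,0,0,0,0,0,0,-1,0,0,0,0,0,0,-1,0,0,0,0,0,0,-1,0,0,0,0,0,-20,-1,0,0,0,0,0,-45,-1,0,0,0,0,0,-40,-1,0,0,0,0,0,0,-1],
)

```text
t: 10.88
position: [481.1, -303.0, 144.9]
ee_rot: [2.214, 2.214, 0.002]
ft_force: [-0.3, -0.2, -0.3]
gripper_width: 85.6
```

Run:
```python
from h import *
snap('wrist','w_rel'); o=get_obs(); print(o['t'],o['position'],o['gripper_width'])
```

```text
10.925 [ 479.81702527 -302.01369623  142.08957064] 84.99302219058364
```

View pics/w_rel.png

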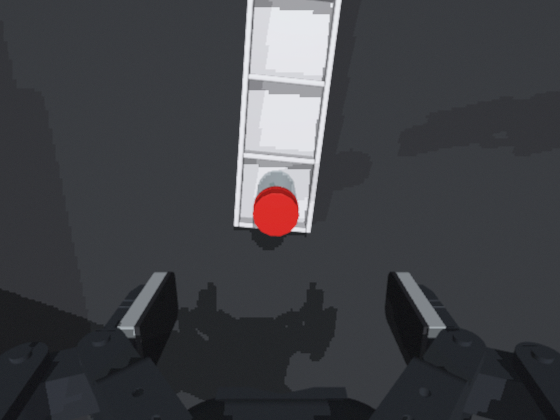

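>>> step_arm(
  commands=[0,0,0,40,0,0,-1,0,0,0,58,0,0,-1,0,0,0,58,0,0,-1,0,0,0,58,0,0,-1,0,0,0,58,0,0,-1,0,0,0,58,0,0,-1,0,0,0,58,0,0,-1,0,0,0,58,0,0,-1,0,0,0,58,0,0,-1,0,0,0,34,0,0,-1,0,0,0,0,0,0,-1,0,0,0,0,0,0,-1],
)

```text
t: 12.42
position: [477.8, 236.5, 137.5]
ee_rot: [-2.221, -2.221, 0.003]
ft_force: [0.3, 0.4, 0.4]
gripper_width: 85.5
```

Run:
```python
from h import *
o=get_obs(); print(o['t'],o['position'],o['ee_rot'])
```

```text
12.425 [477.80419036 236.49512932 137.46662587] [-2.22112829 -2.22115625  0.00287621]
```

>>> step_arm(
  commands=[0,0,0,0,1,45,-1,0,0,0,0,0,35,-1,0,0,0,0,0,14,-1,0,0,0,0,0,7,-1,0,0,0,0,0,0,-1,0,0,0,0,0,0,0.2,0,0,0,0,0,0,0.4,0,0,0,0,0,0,1,0,0,0,0,0,0,1,0,0,0,0,0,0,1,0,0,0,0,0,0,1],
)

```text
t: 13.8
position: [479.7, 237.4, 37.9]
ee_rot: [2.221, 2.221, 0.001]
ft_force: [-0.6, 0.5, 5.4]
gripper_width: 29.0
```

>>> step_arm(
  commands=[0,0,0,0,0,-15,1,0,0,0,0,0,-35,1,0,0,0,0,0,-50,1,0,0,0,0,0,0,1],
)

```text
t: 14.3
position: [482.6, 238.2, 143.2]
ee_rot: [2.218, 2.218, 0.015]
ft_force: [-0.2, -0.1, -1.0]
gripper_width: 29.2
```

>>> step_arm(
  commands=[0,0,0,-30,0,0,1,0,0,0,-57,0,0,1,0,0,0,-57,1,0,1,0,0,0,-57,1,0,1,0,0,0,-57,1,0,1,0,0,0,-57,1,0,1,0,0,0,-57,0,0,1,0,0,0,-57,0,0,1,0,0,0,-55,0,0,1,0,0,0,0,0,0,1,0,0,0,0,0,0,1],
)

```text
t: 15.68
position: [482.8, -246.3, 136.4]
ee_rot: [-2.221, -2.219, -0.0]
ft_force: [0.3, 0.1, 0.2]
gripper_width: 29.4
```

Run:
```python
from h import *
o=get_obs(); print(o['t'],o['position'],o['ee_rot'])
```

```text
15.675 [ 482.76974003 -246.30533992  136.42954674] [-2.22068965e+00 -2.21945841e+00 -5.78713977e-05]
```

>>> step_arm(
  commands=[0,0,0,-1.5,0,30,1,0,0,0,0,0,40,1,0,0,0,0,0,18,1,0,0,0,0,0,9,1,0,0,0,0,0,3,1,0,0,0,0,0,2,1,0,0,0,0,0,1,1,0,0,0,0,0,0,1,0,0,0,0,0,0,1],
)

```text
t: 16.8
position: [483.6, -248.5, 34.6]
ee_rot: [2.221, 2.221, 0.0]
ft_force: [-0.7, 0.0, -0.3]
gripper_width: 29.0
```

>>> step_arm(
  commands=[0,0,0,0,0,1,1,0,0,0,0,0,0,1,0,0,0,0,0,0,1],
)

```text
t: 17.18
position: [483.6, -248.6, 33.9]
ee_rot: [2.221, 2.221, -0.0]
ft_force: [-1.3, 1.1, 5.0]
gripper_width: 29.1
```

>>> step_arm(
  commands=[0,0,0,0,0,0,0.2,0,0,0,0,0,0,0,0,0,0,0,0,0,-1,0,0,0,0,0,0,-1,0,0,0,0,0,0,-1,0,0,0,0,0,-20,-1,0,0,0,0,0,-45,-1,0,0,0,0,0,-40,-1,0,0,0,0,0,0,-1],
)

```text
t: 18.3
position: [486.2, -250.3, 144.7]
ee_rot: [2.214, 2.214, 0.003]
ft_force: [0.8, -0.3, 1.4]
gripper_width: 85.7
```

>>> step_arm(
  commands=[0,0,0,40,0,0,-1,0,0,0,56,0,0,-1,0,0,0,56,0,0,-1,0,0,0,56,0,0,-1,0,0,0,56,0,0,-1,0,0,0,56,0,0,-1,0,0,0,56,0,0,-1,0,0,0,56,0,0,-1,0,0,0,0,0,0,-1,0,0,0,0,0,0,-1],
)

```text
t: 19.55
position: [483.0, 183.4, 137.9]
ee_rot: [-2.221, -2.222, 0.002]
ft_force: [0.6, 0.7, 0.4]
gripper_width: 85.2
```

Run:
```python
from h import *
o=get_obs(); print(o['t'],o['position'],o['ee_rot'])
```

```text
19.55 [482.95910975 183.41032382 137.92931148] [-2.22068815e+00 -2.22205106e+00  1.71138196e-03]
```

>>> step_arm(
  commands=[0,0,0,0.5,1.2,45,-1,0,0,0,0,0,35,-1,0,0,0,0,0,14,-1,0,0,0,0,0,7,-1,0,0,0,0,0,0,-1,0,0,0,0,0,0,0.2,0,0,0,0,0,0,0.4,0,0,0,0,0,0,1,0,0,0,0,0,0,1,0,0,0,0,0,0,1,0,0,0,0,0,0,1],
)

```text
t: 20.92
position: [484.9, 184.3, 37.8]
ee_rot: [2.221, 2.221, 0.001]
ft_force: [-0.9, 0.7, 5.1]
gripper_width: 29.0
```

>>> step_arm(
  commands=[0,0,0,0,0,-15,1,0,0,0,0,0,-35,1,0,0,0,0,0,-50,1,0,0,0,0,0,0,1],
)

```text
t: 21.42
position: [487.9, 184.9, 143.3]
ee_rot: [2.217, 2.217, 0.014]
ft_force: [-0.1, -0.3, -0.8]
gripper_width: 29.2
```

>>> step_arm(
  commands=[0,0,0,-30,0,0,1,0,0,0,-57,0,0,1,0,0,0,-57,1,0,1,0,0,0,-57,1,0,1,0,0,0,-57,1,0,1,0,0,0,-57,1,0,1,0,0,0,-42,0,0,1,0,0,0,-19.5,0,0,1,0,0,0,0,0,0,1,0,0,0,0,0,0,1],
)

```text
t: 22.68
position: [488.4, -191.0, 136.9]
ee_rot: [-2.219, -2.222, -0.0]
ft_force: [-1.4, 0.1, 0.4]
gripper_width: 29.2
```

Run:
```python
from h import *
o=get_obs(); print(o['t'],o['position'],o['ee_rot'])
```

```text
22.675 [ 488.44338676 -191.03354866  136.89315705] [-2.21938875e+00 -2.22183657e+00 -3.94781959e-04]
```

>>> step_arm(
  commands=[0,0,0,-1.5,0,30,1,0,0,0,0,0,40,1,0,0,0,0,0,18,1,0,0,0,0,0,9,1,0,0,0,0,0,3,1,0,0,0,0,0,2,1,0,0,0,0,0,1,1,0,0,0,0,0,0,1,0,0,0,0,0,0,1],
)

```text
t: 23.8
position: [488.8, -194.0, 34.6]
ee_rot: [2.221, 2.221, 0.0]
ft_force: [-0.1, -0.6, 0.4]
gripper_width: 29.1
```

>>> step_arm(
  commands=[0,0,0,0,0,1,1,0,0,0,0,0,0,1,0,0,0,0,0,0,1],
)

```text
t: 24.18
position: [488.8, -194.0, 33.8]
ee_rot: [2.221, 2.221, 0.0]
ft_force: [-1.7, 1.6, 4.8]
gripper_width: 29.1
```

>>> step_arm(
  commands=[0,0,0,0,0,0,0.2,0,0,0,0,0,0,0,0,0,0,0,0,0,-1,0,0,0,0,0,0,-1,0,0,0,0,0,0,-1,0,0,0,0,0,-20,-1,0,0,0,0,0,-45,-1,0,0,0,0,0,-40,-1,0,0,0,0,0,0,-1],
)

```text
t: 25.3
position: [491.1, -195.3, 142.9]
ee_rot: [2.216, 2.216, 0.004]
ft_force: [0.7, -0.1, -0.6]
gripper_width: 85.4
```

>>> step_arm(
  commands=[0,0,0,43,0,0,-1,0,0,0,56,-2,0,-1,0,0,0,56,-2,0,-1,0,0,0,56,-2,0,-1,0,0,0,56,-2,0,-1,0,0,0,56,-2,0,-1,0,0,0,0,0,0,-1,0,0,0,0,0,0,-1],
)

```text
t: 26.3
position: [477.9, 128.9, 137.2]
ee_rot: [-2.22, -2.221, 0.003]
ft_force: [0.1, 0.1, 0.6]
gripper_width: 85.0
```

Run:
```python
from h import *
o=get_obs(); print(o['t'],o['position'],o['ee_rot'])
```

```text
26.3 [477.93561026 128.90634125 137.17740695] [-2.22031278 -2.22142893  0.00282748]
```

>>> step_arm(
  commands=[0,0,0,0,0.5,45,-1,0,0,0,0,0,35,-1,0,0,0,0,0,14,-1,0,0,0,0,0,7,-1,0,0,0,0,0,0,-1,0,0,0,0,0,0,0.2,0,0,0,0,0,0,0.4,0,0,0,0,0,0,1,0,0,0,0,0,0,1,0,0,0,0,0,0,1,0,0,0,0,0,0,1],
)

```text
t: 27.68
position: [479.4, 129.3, 37.8]
ee_rot: [2.221, 2.221, 0.001]
ft_force: [-2.0, 0.9, 4.7]
gripper_width: 29.1
```

>>> step_arm(
  commands=[0,0,0,0,0,-15,1,0,0,0,0,0,-35,1,0,0,0,0,0,-50,1,0,0,0,0,0,0,1],
)

```text
t: 28.18
position: [482.5, 129.5, 143.0]
ee_rot: [2.217, 2.217, 0.013]
ft_force: [-0.2, -0.3, -0.1]
gripper_width: 29.2
```

>>> step_arm(
  commands=[0,0,0,-30,0,0,1,0,0,0,-57,5,0,1,0,0,0,-57,5,0,1,0,0,0,-57,5,0,1,0,0,0,-45,0,0,1,0,0,0,-20,0,0,1,0,0,0,0,0,0,1,0,0,0,0,0,0,1],
)

```text
t: 29.18
position: [493.8, -135.6, 136.8]
ee_rot: [-2.219, -2.222, -0.0]
ft_force: [0.2, -0.4, -0.9]
gripper_width: 29.4
```

Run:
```python
from h import *
o=get_obs(); print(o['t'],o['position'],o['ee_rot'])
```

```text
29.175 [ 493.84907614 -135.60292978  136.82967877] [-2.21942943e+00 -2.22171527e+00 -2.39345805e-04]
```

>>> step_arm(
  commands=[0,0,0,-1,0,30,1,0,0,0,0,0,40,1,0,0,0,0,0,18,1,0,0,0,0,0,9,1,0,0,0,0,0,3,1,0,0,0,0,0,2,1,0,0,0,0,0,1,1,0,0,0,0,0,0,1,0,0,0,0,0,0,1],
)

```text
t: 30.3
position: [494.3, -138.0, 34.6]
ee_rot: [2.221, 2.221, 0.0]
ft_force: [-0.1, -0.3, -0.3]
gripper_width: 29.1
```

>>> step_arm(
  commands=[0,0,0,0,0,1,1,0,0,0,0,0,0,1,0,0,0,0,0,0,1],
)

```text
t: 30.68
position: [494.3, -138.0, 33.8]
ee_rot: [2.221, 2.221, 0.0]
ft_force: [-2.0, 0.3, 4.5]
gripper_width: 29.1
```

Release, rise to 300 mm, and back to the rack viewing position.

>>> step_arm(
  commands=[0,0,0,0,0,0,0.2,0,0,0,0,0,0,0,0,0,0,0,0,0,-1,0,0,0,0,0,0,-1,0,0,0,0,0,0,-1,0,0,0,0,0,-20,-1,0,0,0,0,0,-45,-1,0,0,0,0,0,-40,-1,0,0,0,0,0,-50,-1,0,0,0,0,0,-50,-1,0,0,0,0,0,-50,-1,0,0,0,0,0,0,-1],
)

```text
t: 32.17
position: [496.2, -138.8, 294.4]
ee_rot: [2.214, 2.215, 0.006]
ft_force: [-0.1, -0.2, 0.5]
gripper_width: 85.4
```

>>> step_arm(
  commands=[0,0,0,-40,0,0,-1,0,0,0,-45,-5,0,-1,0,0,0,0,0,0,-1,0,0,0,0,0,0,-1,0,0,0,0,0,0,-1],
)

```text
t: 32.8
position: [489.1, -221.9, 287.8]
ee_rot: [-2.22, -2.222, -0.0]
ft_force: [0.2, 0.1, -1.1]
gripper_width: 85.2
```

Run:
```python
from h import *
im=snap('wrist','w_end')[...,::-1]; T=np.array(camera_info('wrist')['cam_to_world']); info=camera_info('wrist')
x0,x1,y0,y1=430,550,-360,-80
r=np.ascontiguousarray(rectify(np.ascontiguousarray(im),T,info,69,x0,x1,y0,y1,2.8))
for n,k in zip(['red','yellow','green','blue'],[-84,-28,28,84]):
    x,y=486+k*.0993,-221+k*.995; cv2.circle(r,(int((y1-y)*2.8),int((x1-x)*2.8)),42,(255,255,255),1)
a=np.full((820-0,784,3),0,np.uint8)[:0]
top=snap('top','t_end'); Tt=np.array(camera_info('top')['cam_to_world'])
for d in spot_in('top','amber_bottle')[:1]: print('bottle',(Tt@np.append(d['centre'],1))[:3].round(0))
t=cv2.resize(top[110:320,110:430,::-1],(392,257)); e=cv2.resize(im,(343,257))
cv2.imwrite('pics/end.png',np.vstack([r,np.hstack([t,e,np.zeros((257,49,3),np.uint8)])]))
print(get_obs()['t'])
```

```text
bottle [746.  22.  82.]
32.95
```

View pics/end.png

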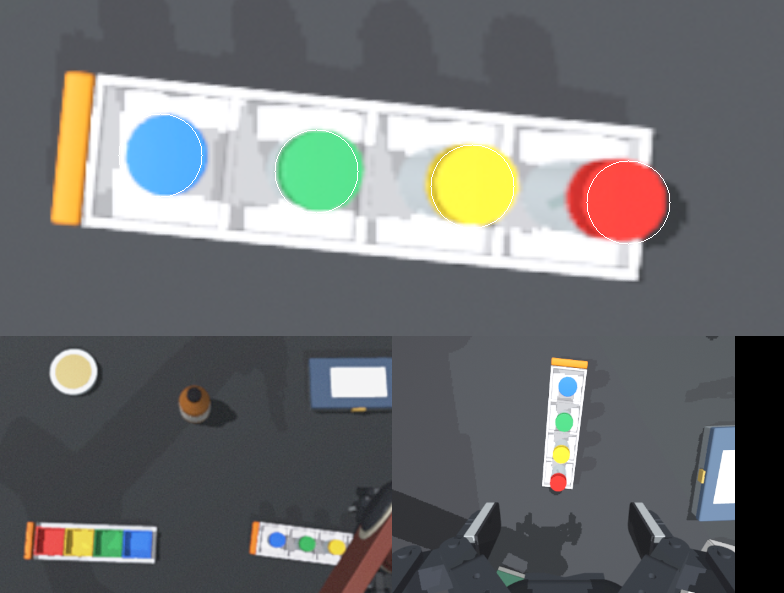

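All four caps sit on the computed bay centres (white circles), in reverse order. The cups are empty and the bottle hasn't moved. I'm handing in.

```bash
python3 -c "
from cell import *
print(job_done())"
```

```text
the job is handed in; nothing more can be done
None
```

All four vials are in the rack in reverse order, each set down until the wrist force showed floor contact (about 4–5 N), then released. From the rack's orange end they now read blue, green, yellow, red; the carrier's orange end started with red. I handed the job in at about 33 s of the 112 s allowed.

- **Vial positions:** in the last pictures every cap lay within roughly 2 mm of its bay centre. All four stood upright and the cups were empty.
- **Red vial:** the closing top view was partly blocked by the arm, so the red vial's final position was checked only with the wrist camera.
- **Bottle:** it was spotted at about (746, 22) mm against (745, 19) at the start, which is within the measurement noise.
- **Checks that disagreed:** at the first carrier view the network gave a wrong spot for the blue vial. I used positions from circle fits on the caps instead. No final check failed.

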